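# Find the full reagent cartridge by weight and log it on the balance

### The job

Only one of the four look-alike cartridges in the grey tray is full; the others are part-used or empty, which can only be felt by their weight. Find the full one, stand it gently upright in the middle of the balance's pan, let go, and then press the green key fully down and release it to log it. Never press the key without the full cartridge on the pan, leave the other three standing in the tray, tip none over, and do not disturb the small blue-capped bottles and the carton around.

Things in the scene. Friction and masses are not known exactly. Their poses are not given: they have to be found in the camera images.
- cartridge_1: One of four look-alike closed white cartridges, orange-striped label, blue round cap 38 mm across. Body 52 mm (own x) by 70 mm (own y) by 106 mm high, 124 with the cap; grip across the 52 mm. Origin: centre of its underside; z up. Weighs 0.16-0.20 kg empty, 0.23-0.30 part-used, 0.45-0.55 full; which is which cannot be seen and varies. The filling inside has 1.5 mm of play.
- cartridge_2: One of four look-alike closed white cartridges, orange-striped label, blue round cap 38 mm across. Body 52 mm (own x) by 70 mm (own y) by 106 mm high, 124 with the cap; grip across the 52 mm. Origin: centre of its underside; z up. Weighs 0.16-0.20 kg empty, 0.23-0.30 part-used, 0.45-0.55 full; which is which cannot be seen and varies. The filling inside has 1.5 mm of play.
- cartridge_3: One of four look-alike closed white cartridges, orange-striped label, blue round cap 38 mm across. Body 52 mm (own x) by 70 mm (own y) by 106 mm high, 124 with the cap; grip across the 52 mm. Origin: centre of its underside; z up. Weighs 0.16-0.20 kg empty, 0.23-0.30 part-used, 0.45-0.55 full; which is which cannot be seen and varies. The filling inside has 1.5 mm of play.
- cartridge_4: One of four look-alike closed white cartridges, orange-striped label, blue round cap 38 mm across. Body 52 mm (own x) by 70 mm (own y) by 106 mm high, 124 with the cap; grip across the 52 mm. Origin: centre of its underside; z up. Weighs 0.16-0.20 kg empty, 0.23-0.30 part-used, 0.45-0.55 full; which is which cannot be seen and varies. The filling inside has 1.5 mm of play.
- tray: Low grey tray holding the four cartridges in two rows of two, 260 mm (x) by 300 mm (y), rim 12 mm high, fixed. Origin: centre of its underside. Cartridge undersides stand on its floor, 4 mm above the worktop; neighbours about 130 mm apart in x and 160 mm in y, their 52 mm sides roughly along the tray's y.
- balance: White bench balance, 215 mm (own x, keypad at the -x end) by 170 mm, fixed to the worktop, housing top 50 mm high. Steel pan towards +x, keypad with a dark window and a green push key towards the robot. Origin: centre of its underside.
- pan: Square steel weighing pan of the balance, 125 by 125 mm, 4 mm thick, rigid; top 64 mm above the worktop; free edges. Origin: centre of its underside; axes as the balance.
- pan_centre (a point): Centre of the pan's top face, 64 mm above the worktop.
- key_top (a point): Top centre of the balance's green round push key (26 mm across), at the keypad's right as seen from the robot; moves with the key. Pressed straight down.
- key (a joint): Travel of the green key: 0 released, 0.006 m fully down; a spring pushes it back; about 5 N presses it fully down.
- reagent_a: Bystander: white 100 ml bottle with blue cap, 56 mm across, 100 mm high, loose; origin under its centre.
- reagent_b: Bystander: like reagent_a.
- carton: Bystander: small white carton with an orange band, 52 x 52 x 106 mm, loose; origin under its centre.

How it is judged (in metres and radians):
On the way, in this order (a step that is already met when the one before it is completed fails the run):
1. the full cartridge stands released, upright and at rest in the middle of the pan (((contact force between cartridge_1 and pan above 3.6 N and angle between cartridge_1's own z axis and vertical below 0.1 rad and horizontal distance between cartridge_1 and pan_centre below 0.04 m and linear speed of cartridge_1 below 0.02 m/s and contact force between the fingers and cartridge_1 below 0.1 N) or (contact force between cartridge_2 and pan above 3.6 N and angle between cartridge_2's own z axis and vertical below 0.1 rad and horizontal distance between cartridge_2 and pan_centre below 0.04 m and linear speed of cartridge_2 below 0.02 m/s and contact force between the fingers and cartridge_2 below 0.1 N) or (contact force between cartridge_3 and pan above 3.6 N and angle between cartridge_3's own z axis and vertical below 0.1 rad and horizontal distance between cartridge_3 and pan_centre below 0.04 m and linear speed of cartridge_3 below 0.02 m/s and contact force between the fingers and cartridge_3 below 0.1 N) or (contact force between cartridge_4 and pan above 3.6 N and angle between cartridge_4's own z axis and vertical below 0.1 rad and horizontal distance between cartridge_4 and pan_centre below 0.04 m and linear speed of cartridge_4 below 0.02 m/s and contact force between the fingers and cartridge_4 below 0.1 N))), for 0.3 s.
2. with it there, the green key is pressed fully down (value of joint key above 0.005 m and contact force between any of cartridge_1, cartridge_2, cartridge_3, cartridge_4 and pan above 3.6 N), for 0.05 s.
3. the key is released (value of joint key below 0.001 m), for 0.1 s.
At the end, for the whole second after the job is handed in: The full cartridge stands upright (within 0.1 rad), released and at rest on the pan, its middle within 40 mm of the pan's centre; the key is up again (under 1 mm); the other three stand upright (within 0.1 rad) on the tray's floor inside its rim (((contact force between cartridge_1 and pan above 3.6 N and angle between cartridge_1's own z axis and vertical below 0.1 rad and horizontal distance between cartridge_1 and pan_centre below 0.04 m and linear speed of cartridge_1 below 0.02 m/s and contact force between the fingers and cartridge_1 below 0.1 N) or (contact force between cartridge_2 and pan above 3.6 N and angle between cartridge_2's own z axis and vertical below 0.1 rad and horizontal distance between cartridge_2 and pan_centre below 0.04 m and linear speed of cartridge_2 below 0.02 m/s and contact force between the fingers and cartridge_2 below 0.1 N) or (contact force between cartridge_3 and pan above 3.6 N and angle between cartridge_3's own z axis and vertical below 0.1 rad and horizontal distance between cartridge_3 and pan_centre below 0.04 m and linear speed of cartridge_3 below 0.02 m/s and contact force between the fingers and cartridge_3 below 0.1 N) or (contact force between cartridge_4 and pan above 3.6 N and angle between cartridge_4's own z axis and vertical below 0.1 rad and horizontal distance between cartridge_4 and pan_centre below 0.04 m and linear speed of cartridge_4 below 0.02 m/s and contact force between the fingers and cartridge_4 below 0.1 N)) and ((contact force between cartridge_1 and pan above 3.6 N and angle between cartridge_1's own z axis and vertical below 0.1 rad and horizontal distance between cartridge_1 and pan_centre below 0.04 m and linear speed of cartridge_1 below 0.02 m/s and contact force between the fingers and cartridge_1 below 0.1 N) or (angle between cartridge_1's own z axis and vertical below 0.1 rad and linear speed of cartridge_1 below 0.02 m/s and z of cartridge_1 in the frame of tray between -0.004 and 0.012 m and x of cartridge_1 in the frame of tray between -0.12 and 0.12 m and y of cartridge_1 in the frame of tray between -0.14 and 0.14 m)) and ((contact force between cartridge_2 and pan above 3.6 N and angle between cartridge_2's own z axis and vertical below 0.1 rad and horizontal distance between cartridge_2 and pan_centre below 0.04 m and linear speed of cartridge_2 below 0.02 m/s and contact force between the fingers and cartridge_2 below 0.1 N) or (angle between cartridge_2's own z axis and vertical below 0.1 rad and linear speed of cartridge_2 below 0.02 m/s and z of cartridge_2 in the frame of tray between -0.004 and 0.012 m and x of cartridge_2 in the frame of tray between -0.12 and 0.12 m and y of cartridge_2 in the frame of tray between -0.14 and 0.14 m)) and ((contact force between cartridge_3 and pan above 3.6 N and angle between cartridge_3's own z axis and vertical below 0.1 rad and horizontal distance between cartridge_3 and pan_centre below 0.04 m and linear speed of cartridge_3 below 0.02 m/s and contact force between the fingers and cartridge_3 below 0.1 N) or (angle between cartridge_3's own z axis and vertical below 0.1 rad and linear speed of cartridge_3 below 0.02 m/s and z of cartridge_3 in the frame of tray between -0.004 and 0.012 m and x of cartridge_3 in the frame of tray between -0.12 and 0.12 m and y of cartridge_3 in the frame of tray between -0.14 and 0.14 m)) and ((contact force between cartridge_4 and pan above 3.6 N and angle between cartridge_4's own z axis and vertical below 0.1 rad and horizontal distance between cartridge_4 and pan_centre below 0.04 m and linear speed of cartridge_4 below 0.02 m/s and contact force between the fingers and cartridge_4 below 0.1 N) or (angle between cartridge_4's own z axis and vertical below 0.1 rad and linear speed of cartridge_4 below 0.02 m/s and z of cartridge_4 in the frame of tray between -0.004 and 0.012 m and x of cartridge_4 in the frame of tray between -0.12 and 0.12 m and y of cartridge_4 in the frame of tray between -0.14 and 0.14 m)) and value of joint key below 0.001 m); the robot touches nothing.
It fails at once if the key is pressed while the full cartridge is not on the pan (value of joint key above 0.003 m and not (contact force between any of cartridge_1, cartridge_2, cartridge_3, cartridge_4 and pan above 3.6 N)).
It fails at once if a cartridge is tipped over (more than 0.7 rad) (angle between any of cartridge_1, cartridge_2, cartridge_3, cartridge_4's own z axis and vertical above 0.7 rad).
It fails at once if a cartridge is dropped or slammed onto the balance (faster than 0.45 m/s within 60 mm of the middle of the pan) ((distance between cartridge_1 and pan_centre below 0.06 m and linear speed of cartridge_1 above 0.45 m/s) or (distance between cartridge_2 and pan_centre below 0.06 m and linear speed of cartridge_2 above 0.45 m/s) or (distance between cartridge_3 and pan_centre below 0.06 m and linear speed of cartridge_3 above 0.45 m/s) or (distance between cartridge_4 and pan_centre below 0.06 m and linear speed of cartridge_4 above 0.45 m/s)).
It fails at once if a bystander bottle or the carton is moved more than 30 mm (distance of any of reagent_a, reagent_b, carton from where it was at the start of the episode above 0.03 m).
It also fails if it takes over 72 s, if anything falls off the work surface, if the arm or the gripper's body presses on something with over 40 N, if the wrist force passes 120 N, or if a joint passes its speed limit or range.

### The arm

A 6-joint arm with a two-finger parallel gripper is mounted at the origin on the work surface; the furniture and walls round the work are solid. World frame = base frame: x ahead of the robot, y to its left, z up, the work surface at z = 0. Lengths are in mm, angles in rad, forces in N, time in s.
With the tool pointing down it reaches from about 350 to 875 mm from the base axis. Payload 4.2 kg.
Tool frame: the origin (TCP) lies between the finger pads; the fingertips stand 17 mm ahead of it and the grasp point (between the pads) lies 2 mm behind it; z points along the fingers, y is the line along which they close (so a half turn about z gives the same grasp; the last joint's range is limited). The gripper opens to 85 mm and grips with 20 to 120 N. Pads are 22 mm wide; open, the fingers measure 114 mm over their backs; the gripper's body (76 mm by 85 mm) begins 54 mm behind the grasp point. The pads swing forward as they close: fully open they stand 13 mm farther back than shut.
Start: joints at [1.487, 0.385, 0.008, 0, -1.194, -0.259], TCP at [210.046, 588.626, 248.312] pointing down, gripper open.
Joint ranges: [-3.14, 3.14], [-1.21, 2.06], [-1.07, 1.41], [-3.16, 2.05], [-2.99, -0.16], [-3.1, 3.1]. Speed limits (rad/s): [2.79, 2.79, 3.14, 3.14, 3.14, 3.14].

### API

Orientations are given as a unit quaternion [x, y, z, w].
In Python, from bench import arm gives the robot as it stands.
- The arm moves only by the tool pendant, called as name(argument=value, ...) on one line, values as JSON. Schema: {"type":"object","properties":{"segments":{"type":"array","items":{"type":"array","prefixItems":[{"type":"array","items":{"type":"number"},"minItems":3,"maxItems":3},{"type":"array","items":{"type":"number"},"minItems":3,"maxItems":3}],"minItems":2,"maxItems":2},"minItems":1,"maxItems":10},"finger_gap":{"type":"number"},"only":{"type":"string"},"quiet":{"type":"boolean"},"lines":{"type":"string"}},"required":["segments"],"additionalProperties":false}. segments is a list of rows, 1 to 10 of them, each written [[dx, dy, dz], [rx, ry, rz]]: dx, dy, dz in parts of the range, where 1.0 means 500 mm, then a rotation vector rx, ry, rz in fractions of the full range, 1 being 4 rad; each row is the pose to reach, as a shift and turn from the pose commanded when the call began, along the tool's axes at that moment; what a row does not reach only later rows make up. A row lasts 1/10 s, in which the tool goes at most 50 mm and 0.15 rad, less where a joint would pass 70% of its speed; a pose out of reach is approached as far as the arm can. finger_gap is the finger opening in mm, set as the call begins (left out keeps the last). The fingers move at their own pace and stop on an object; the grip force is fixed at half the most. Time passes only in rows, so rows that do not move let the fingers close. The tool returns the time, the measured TCP pose, the force, the opening and the grip force at its end. only (a regular expression) keeps the lines of the reply that match it, lines (a string "A,B") keeps lines A to B, and quiet returns only ok. A shift or turn number past 1, either way, is cut back to 1. Input that does not fit is refused with a message, and nothing moves.
- arm.read_state(): the state, without advancing time (a new reading comes with each control period).
- arm.get_image(name): name is "scene" or "top"; returns the picture (420x560x3 uint8, blue, green, red); there is no depth.
- arm.get_calibration(name): a dict with "K" (3x3 intrinsics, pixels), "D" ([k1, k2, p1, p2, k3] as OpenCV has them; the pictures are not rectified), "rvec" (rotation vector, rad) and "tvec" (3), from world to camera coordinates, as OpenCV has them. Camera axes: x right, y down, z forward; pixel columns grow to the right and rows downward; lengths in mm; the calibration is good to about 2 mm. A picture is of the moment at which its call begins. get_calibration takes no time and is no camera call.
- arm.job_done(): hands the job in; it is judged then, once.
The state is a dict: "clock": time; "joints": joint angles; "joint_vel": joint speeds; "joint_efforts": joint torques, N m; "position": TCP position; "ee_rot": TCP orientation; "contact_force": force on the tool from outside, world axes, zero at the start; "wrist_torque": the same for the moment, N m; "gripper_width": finger opening in mm; "grasp_force": force on a finger pad.
Only numpy, scipy, OpenCV 4.12 (cv2) and the standard library are available. Lean on these libraries where they do the work, as an engineer would, in place of code of your own. Each camera call takes 0.05 s, during which the arm holds its last target. There are 200 camera calls.

## Working session

There is one attempt and no reset: what is moved stays moved. The work goes in short steps, Python scripts to look and compute and a tool call to move; the robot and the scene stay as the last step left them, time stands still between calls to the robot, and variables do not carry over. Pictures are saved under pics/ and viewed, at most 10 in all, crops included, and the job is handed in when it is done.

```bash
ls; mkdir -p pics; python3 - <<'E'
from bench import arm
import cv2
for n in("scene","top"):
    cv2.imwrite(f"pics/{n}0.png",arm.get_image(n)); c=arm.get_calibration(n); print(n,c)
s=arm.read_state();print(s)
E
```

```text
bench.py
pics
scene {'K': array([[430.1941742 ,   0.        , 282.74936479],
       [  0.        , 430.1941742 , 211.03696696],
       [  0.        ,   0.        ,   1.        ]]), 'D': array([-0.06146267,  0.        ,  0.        ,  0.        ,  0.        ]), 'rvec': array([ 0.6599515 , -2.64580315,  1.09179233]), 'tvec': array([562.45363234, 222.70677633, 886.29821553])}
top {'K': array([[379.42258491,   0.        , 274.69655712],
       [  0.        , 379.42258491, 211.10185478],
       [  0.        ,   0.        ,   1.        ]]), 'D': array([-0.0868353,  0.       ,  0.       ,  0.       ,  0.       ]), 'rvec': array([ 2.13593535, -2.14764379,  0.13911828]), 'tvec': array([  45.6502165 ,  587.0923458 , 1105.67743979])}
{'clock': 0.1, 'joints': array([ 1.48664874e+00,  3.85478782e-01,  6.75319891e-03, -4.25757608e-04,
       -1.19399352e+00, -2.58582249e-01]), 'joint_vel': array([-0.00063985, -0.00129017,  0.00317584,  0.00222055,  0.00072985,
       -0.00157036]), 'joint_efforts': array([-2.93508083e-04, -3.93316162e+01,  1.88930172e+01,  4.19796154e+00,
       -2.59810928e-03,  5.97604995e-06]), 'position': array([209.86790835, 588.19110543, 247.32920102]), 'ee_rot': array([ 9.85339062e-01, -1.70604717e-01, -1.13373491e-04,  9.74969881e-04]), 'contact_force': array([-0.10931244, -0.45877493, -0.14905221]), 'wrist_torque': array([ 0.02948851, -0.00354848,  0.03464293]), 'grasp_force': 0.0, 'gripper_width': 85.25540729126193}
```

View pics/scene0.png

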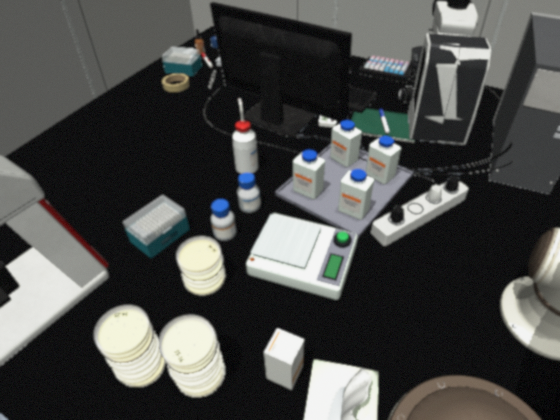

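View pics/top0.png

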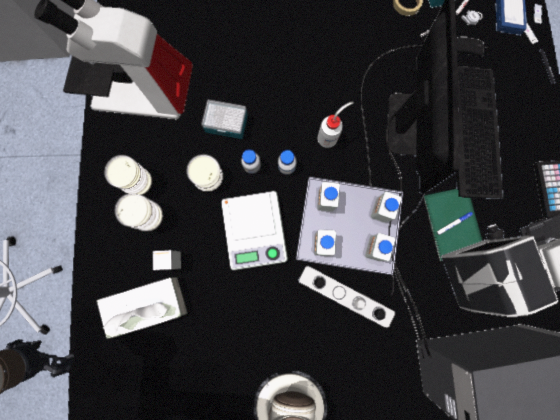

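The scene view shows four capped cartridges at about (309,156), (347,127), (386,143) and (358,175), with the key at (342,238). In the top view the caps are at about (330,197), (391,205), (326,243) and (385,247), the key at (273,254), the bottles at (250,160) and (287,160), and the carton at (166,260).

```bash
cat > h.py <<'E'
import numpy as np, cv2
from bench import arm
C={n:arm.get_calibration(n) for n in("scene","top")}
def ray(n,uv):
    c=C[n];R=cv2.Rodrigues(c["rvec"])[0]
    p=cv2.undistortPoints(np.float64(uv).reshape(-1,1,2),c["K"],c["D"]).reshape(-1,2)
    d=np.c_[p,np.ones(len(p))]@R
    return -R.T@c["tvec"],d/np.linalg.norm(d,axis=1)[:,None]
def plane(n,uv,z):
    o,d=ray(n,uv);return o+d*((z-o[2])/d[:,2])[:,None]
def tri(a,b):
    o1,d1=ray("scene",[a]);o2,d2=ray("top",[b]);d1=d1[0];d2=d2[0]
    t=np.linalg.lstsq(np.c_[d1,-d2],o2-o1,rcond=None)[0]
    p,q=o1+t[0]*d1,o2+t[1]*d2
    return (p+q)/2,np.linalg.norm(p-q)
def proj(n,P):
    c=C[n];return cv2.projectPoints(np.float64(P).reshape(-1,1,3),c["rvec"],c["tvec"],c["K"],c["D"])[0].reshape(-1,2)
def blobs(m,amin=30,amax=1e9):
    k,l,s,c=cv2.connectedComponentsWithStats(m.astype(np.uint8))
    return [(c[i].round(1),s[i,4],i) for i in range(1,k) if amin<=s[i,4]<=amax],l
E
python3 - <<'E'
from h import *
np.set_printoptions(suppress=True,precision=1)
for n in("scene","top"):
    im=cv2.imread(f"pics/{n}0.png");h=cv2.cvtColor(im,cv2.COLOR_BGR2HSV);H,S,V=cv2.split(h)
    print(n,"base,tcp",proj(n,[[0,0,0],[210,588,248]]).tolist())
    print("blue",[(b[0].tolist(),b[1]) for b in blobs((H>100)&(H<125)&(S>150)&(V>100),25)[0]])
    print("green",[(b[0].tolist(),b[1]) for b in blobs((H>45)&(H<85)&(S>120)&(V>60),25)[0]])
t=cv2.imread("pics/top0.png");s=cv2.imread("pics/scene0.png")
cv2.imwrite("pics/c1.png",np.vstack([cv2.resize(t[165:285,210:410],None,fx=4,fy=4,interpolation=cv2.INTER_CUBIC)]))
cv2.imwrite("pics/c2.png",cv2.resize(s[110:305,235:425],None,fx=3,fy=3,interpolation=cv2.INTER_CUBIC))
E
```

```text
scene base,tcp [[547.9377163695651, 316.03983209025193], [374.01765572129426, 549.5822366163936]]
blue [([347.1, 124.1], np.int32(116)), ([386.0, 140.2], np.int32(120)), ([309.2, 154.5], np.int32(137)), ([358.2, 174.8], np.int32(131)), ([245.9, 179.9], np.int32(198)), ([219.5, 206.7], np.int32(246))]
green [([368.2, 120.7], np.int32(510)), ([397.5, 123.7], np.int32(408)), ([342.1, 237.0], np.int32(110)), ([332.7, 266.2], np.int32(235))]
top base,tcp [[289.9759754369136, 407.6054035096596], [54.04540706786628, 351.5348129592242]]
blue [([248.6, 155.9], np.int32(147)), ([286.9, 156.5], np.int32(150)), ([330.6, 192.9], np.int32(122)), ([391.5, 204.2], np.int32(125)), ([465.9, 215.1], np.int32(34)), ([326.8, 241.6], np.int32(126)), ([385.1, 246.5], np.int32(130))]
green [([446.7, 206.9], np.int32(1026)), ([459.2, 235.4], np.int32(814)), ([272.1, 252.9], np.int32(67))]
```

View pics/c1.png

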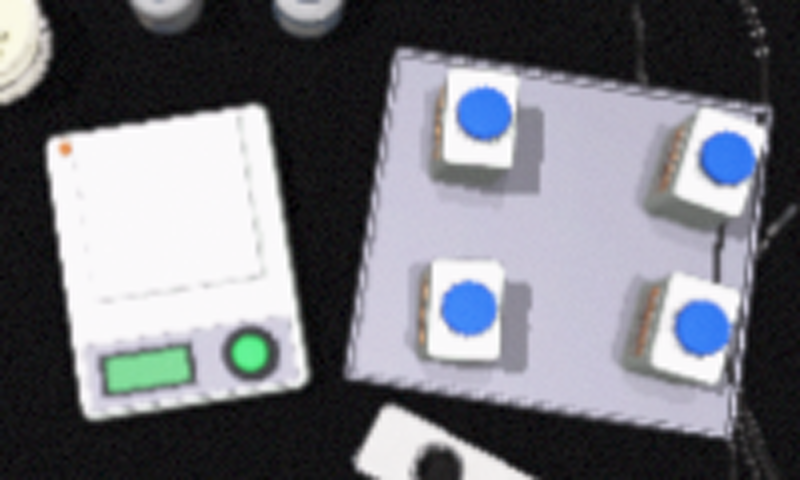

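View pics/c2.png

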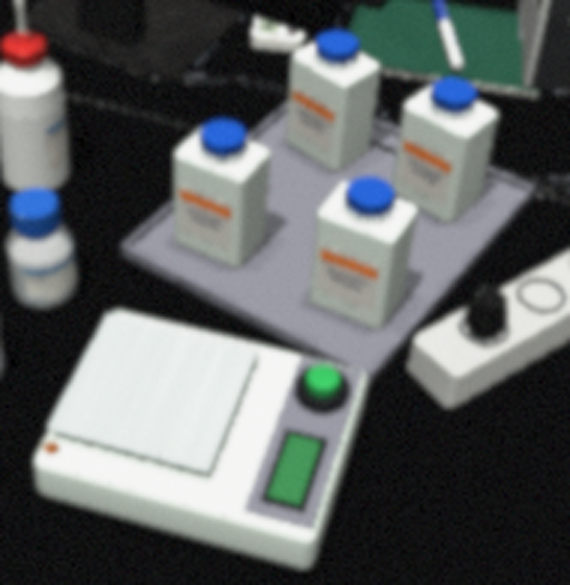

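The top crop shows the tray tilted about 8° and the cartridge tops turned by different amounts. The pan corners are at about (262,276), (100,301) and (240,115) and the key at (251,352), in ×4 crop pixels. The scene crop agrees, with the pan corners at about (257,355), (210,472) and (50,430).

```bash
python3 - <<'E'
from h import *
np.set_printoptions(suppress=True,precision=1)
S={1:(309.2,154.5),2:(347.1,124.1),3:(358.2,174.8),4:(386,140.2)};T={1:(330.6,192.9),2:(391.5,204.2),3:(326.8,241.6),4:(385.1,246.5)}
t=cv2.imread("pics/top0.png");h=cv2.cvtColor(t,cv2.COLOR_BGR2HSV);H,Sa,V=cv2.split(h)
m=((V>215)&(Sa<25))|((H>100)&(H<125)&(Sa>150))
m=cv2.morphologyEx(m.astype(np.uint8),cv2.MORPH_CLOSE,np.ones((3,3)))
m=cv2.morphologyEx(m,cv2.MORPH_OPEN,np.ones((3,3)))
k,l,st,c=cv2.connectedComponentsWithStats(m)
for i in T:
    p,e=tri(S[i],T[i]);u,v=T[i];q=l[int(round(v)),int(round(u))]
    cn=max(cv2.findContours((l==q).astype(np.uint8),cv2.RETR_EXTERNAL,cv2.CHAIN_APPROX_NONE)[0],key=cv2.contourArea)
    w=plane("top",cn.reshape(-1,2).astype(float),110)[:,:2].astype(np.float32)
    r=cv2.minAreaRect(w);b=cv2.boxPoints(r)
    print(i,"cap tri",p,e,"cap@128",plane("top",[T[i]],128)[0,:2],"rect",r, "longdir deg",[np.degrees(np.arctan2(*(b[(j+1)%4]-b[j])[::-1])).round(1) for j in(0,1)],[np.linalg.norm(b[j+1]-b[j]).round(1) for j in(0,1)],"bc",w.mean(0))
tc=lambda a:np.array([210,165])+(np.array(a)+.5)/4-.5
sc=lambda a:np.array([235,110])+(np.array(a)+.5)/3-.5
pc=[plane("top",[tc(a)],64)[0] for a in((262,276),(100,301),(240,115))];print("pan",pc,(pc[1]+pc[2])/2, np.linalg.norm(pc[0]-pc[1]),np.linalg.norm(pc[0]-pc[2]))
ps=[plane("scene",[sc(a)],64)[0] for a in((257,355),(210,472),(50,430),(120,313))];print("pan scene",ps,np.mean(ps,0))
print("pan corner tri",tri(sc((257,355)),tc((262,276))),tri(sc((210,472)),tc((100,301))))
print("key",tri((342.1,237),(272.1,252.9)),plane("top",[(272.1,252.9)],60))
hc=np.array([plane("top",[tc(a)],50)[0] for a in((48,142),(265,103),(308,382),(88,418))]);print("housing",hc,hc.mean(0))
tr=np.array([plane("top",[tc(a)],12)[0] for a in((397,47),(770,107),(732,437),(347,378))]);print("tray",tr,tr.mean(0))
for n,a,b in(("ra",(219.5,206.7),(248.6,155.9)),("rb",(245.9,179.9),(286.9,156.5))):print(n,tri(a,b))
E
```

```text
1 cap tri [ 625.3 -116.8  126.2] 1.786192004702676 cap@128 [ 625.8 -116.3] rect ((626.547607421875, -115.26235961914062), (48.32948303222656, 67.72269439697266), 84.00531005859375) longdir deg [np.float32(-6.0), np.float32(84.0)] [np.float32(67.7), np.float32(48.3)] bc [ 626.7 -115.1]
2 cap tri [ 592.3 -288.4  125.9] 1.3147204706021187 cap@128 [ 592.6 -287.7] rect ((593.4736938476562, -287.153564453125), (49.30271911621094, 67.80503845214844), 70.15428161621094) longdir deg [np.float32(-19.8), np.float32(70.2)] [np.float32(67.8), np.float32(49.3)] bc [ 593.3 -287.1]
3 cap tri [ 488.  -103.4  122.4] 2.549361997453017 cap@128 [ 488.9 -102.3] rect ((511.19537353515625, -129.0447998046875), (183.80789184570312, 160.15191650390625), 80.46524047851562) longdir deg [np.float32(-9.5), np.float32(80.5)] [np.float32(160.2), np.float32(183.8)] bc [ 493.6 -109. ]
4 cap tri [ 473.  -265.   126.1] 2.1412999000933914 cap@128 [ 474.  -264.2] rect ((475.27593994140625, -264.34869384765625), (49.4925651550293, 68.64733123779297), 73.36182403564453) longdir deg [np.float32(-16.6), np.float32(73.4)] [np
[... 254 characters left out ...]
496.5, 164.3,  64. ]), array([617.1, 184. ,  64. ]), array([630.4,  55.3,  64. ])] [564.7 112.5  64. ]
pan corner tri (array([517.3,  41.2,  57.8]), np.float64(0.9065956592731605)) (array([499. , 160.9,  58.9]), np.float64(1.5862183309523281))
key (array([459.9,  50.1,  65.1]), np.float64(1.724834921463633)) [[460.9  50.4  60. ]]
housing [[620.8 202.9  50. ]
 [649.6  38.5  50. ]
 [439.7   7.8  50. ]
 [413.9 170.3  50. ]] [531.  104.9  50. ]
tray [[ 701.4  -65.3   12. ]
 [ 651.8 -358.5   12. ]
 [ 395.7 -316.5   12. ]
 [ 443.1  -22.7   12. ]] [ 548.  -190.8   12. ]
ra (array([744.5, 117.8,  91.8]), np.float64(3.0480409834467657))
rb (array([742.6,   4.3,  88.3]), np.float64(3.210188706331576))
```

```bash
cat > go.py <<'E'
import sys,numpy as np
from bench import arm
from scipy.spatial.transform import Rotation as R
s=arm.read_state();r=R.from_quat(s["ee_rot"]);x,y,z,a=map(float,sys.argv[1:])
d=r.inv().apply(np.array([x,y,z])-s["position"])
a=np.radians(a);T=R.from_matrix(np.c_[[np.cos(a),np.sin(a),0],[np.sin(a),-np.cos(a),0],[0,0,-1]])
m=r.as_matrix()
print("pos",s["position"].round(1),"yaw",np.degrees(np.arctan2(m[1,0],m[0,0])).round(2),"t",s["clock"],"F",s["contact_force"].round(2),"delta",d.round(1),"rv",(r.inv()*T).as_rotvec().round(3))
E
python3 go.py 626 -116 200 -6
```

```text
pos [209.9 588.2 247.3] yaw -19.65 t 0.1 F [-0.11 -0.46 -0.15] delta [628.7 523.2  48.4] rv [ 0.002  0.    -0.238]
```

Units first: shifts go in shares of 500 mm and turns go in shares of 4 rad. So 345 mm is 0.69, 312 mm is 0.624, -0.238 rad is -0.0595.

pendant(segments=[[[0.032, 0.026, 0], [0, 0, 0]], [[0.092, 0.076, 0], [0, 0, -0.005]], [[0.168, 0.14, 0], [0, 0, -0.0125]], [[0.244, 0.204, 0], [0, 0, -0.02]], [[0.32, 0.266, 0], [0, 0, -0.025]], [[0.396, 0.33, 0], [0, 0, -0.03]], [[0.472, 0.392, 0], [0, 0, -0.0375]], [[0.548, 0.456, 0], [0, 0, -0.045]], [[0.624, 0.52, 0], [0, 0, -0.0525]], [[0.69, 0.576, 0], [0, 0, -0.0595]]], finger_gap=85)

```text
clock: 1.1
position: [438.6, 199.2, 248.2]
ee_rot: [0.999, -0.052, -0.0, 0.0]
contact_force: [0.3, 0.6, 0.9]
gripper_width: 84.8
grasp_force: 0.0
```

```bash
python3 go.py 626 -116 200 -6
```

```text
pos [438.6 199.2 248.2] yaw -5.96 t 1.1 F [0.26 0.59 0.87] delta [219.1 294.   48.2] rv [0.    0.    0.001]
```

To row units: 292 mm is 0.584, 283 mm is 0.566.

pendant(segments=[[[0.05, 0.068, 0.01], [0, 0, 0]], [[0.104, 0.14, 0.022], [0, 0, 0]], [[0.164, 0.22, 0.036], [0, 0, 0]], [[0.224, 0.3, 0.05], [0, 0, 0]], [[0.284, 0.38, 0.062], [0, 0, 0]], [[0.34, 0.456, 0.074], [0, 0, 0]], [[0.39, 0.522, 0.086], [0, 0, 0]], [[0.422, 0.566, 0.092], [0, 0, 0]], [[0.434, 0.584, 0.096], [0, 0, 0]], [[0.434, 0.584, 0.096], [0, 0, 0]]])

```text
clock: 2.1
position: [623.2, -112.7, 199.0]
ee_rot: [0.999, -0.053, -0.001, -0.0]
contact_force: [0.8, 0.4, -0.1]
gripper_width: 85.3
grasp_force: 0.0
```

```bash
python3 go.py 626 -115.5 86 -6
```

```text
pos [ 623.2 -112.7  199. ] yaw -6.13 t 2.1 F [ 0.85  0.38 -0.09] delta [  3.4   2.5 113. ] rv [ 0.     0.002 -0.002]
```

To row units: 113 mm is 0.226, 2.5 mm is 0.005.

pendant(segments=[[[0.006, 0.005, 0.05], [0, 0, 0]], [[0.006, 0.005, 0.12], [0, 0, 0]], [[0.006, 0.005, 0.18], [0, 0, 0]], [[0.006, 0.005, 0.214], [0, 0, 0]], [[0.006, 0.005, 0.226], [0, 0, 0]], [[0.006, 0.005, 0.226], [0, 0, 0]]])

```text
clock: 2.7
position: [625.7, -113.4, 87.2]
ee_rot: [0.999, -0.052, -0.001, 0.0]
contact_force: [0.5, -0.4, 1.7]
gripper_width: 84.9
grasp_force: 0.0
```

pendant(segments=[[[0, 0, 0], [0, 0, 0]], [[0, 0, 0], [0, 0, 0]], [[0, 0, 0], [0, 0, 0]], [[0, 0, 0], [0, 0, 0]], [[0, 0, 0], [0, 0, 0]], [[0, 0, 0], [0, 0, 0]]], finger_gap=40)

```text
clock: 3.3
position: [627.1, -114.8, 89.2]
ee_rot: [0.999, -0.052, 0.001, 0.0]
contact_force: [-1.2, -1.0, 6.3]
gripper_width: 51.6
grasp_force: 62.7
```

To row units: -20 mm is -0.04, -16 mm is -0.032.

pendant(segments=[[[0, 0, -0.004], [0, 0, 0]], [[0, 0, -0.016], [0, 0, 0]], [[0, 0, -0.032], [0, 0, 0]], [[0, 0, -0.04], [0, 0, 0]], [[0, 0, -0.04], [0, 0, 0]], [[0, 0, -0.04], [0, 0, 0]], [[0, 0, -0.04], [0, 0, 0]], [[0, 0, -0.04], [0, 0, 0]], [[0, 0, -0.04], [0, 0, 0]]])

```text
clock: 4.2
position: [626.0, -114.5, 107.0]
ee_rot: [0.999, -0.052, -0.0, 0.0]
contact_force: [-1.3, 0.2, -2.4]
gripper_width: 51.5
grasp_force: 62.2
```

```bash
python3 - <<'E'
from bench import arm
for i in range(2): arm.get_image("top"); print(arm.read_state()["contact_force"].round(2))
E
```

```text
[ 0.26  0.44 -3.28]
[ 0.04  0.37 -2.25]
```

To row units: 19.5 mm is 0.039, 19 mm is 0.038.

pendant(segments=[[[0, 0, 0.01], [0, 0, 0]], [[0, 0, 0.024], [0, 0, 0]], [[0, 0, 0.034], [0, 0, 0]], [[0, 0, 0.038], [0, 0, 0]], [[0, 0, 0.039], [0, 0, 0]], [[0, 0, 0.039], [0, 0, 0]]])

```text
clock: 4.9
position: [625.8, -114.9, 89.0]
ee_rot: [0.999, -0.052, -0.0, 0.0]
contact_force: [-3.7, -0.6, 4.7]
gripper_width: 51.2
grasp_force: 60.8
```

pendant(segments=[[[0, 0, 0], [0, 0, 0]], [[0, 0, 0], [0, 0, 0]], [[0, 0, 0], [0, 0, 0]], [[0, 0, 0], [0, 0, 0]], [[0, 0, 0], [0, 0, 0]]], finger_gap=85)

```text
clock: 5.4
position: [626.2, -114.5, 87.7]
ee_rot: [0.999, -0.052, 0.0, 0.0]
contact_force: [-0.0, -0.2, 0.3]
gripper_width: 85.0
grasp_force: 0.0
```

pendant(segments=[[[0, 0, -0.03], [0, 0, 0]], [[0, 0, -0.09], [0, 0, 0]], [[0, 0, -0.16], [0, 0, 0]], [[0, 0, -0.21], [0, 0, 0]], [[0, 0, -0.22], [0, 0, 0]]])

```text
clock: 5.9
position: [628.0, -114.6, 201.9]
ee_rot: [0.999, -0.052, 0.004, 0.0]
contact_force: [0.0, 0.1, -0.2]
gripper_width: 84.7
grasp_force: 0.0
```

```bash
python3 go.py 488.5 -103 197 -6
```

```text
pos [ 628.  -114.6  201.9] yaw -5.97 t 5.9 F [ 0.01  0.09 -0.16] delta [-140.     3.     3.8] rv [-0.    -0.008  0.   ]
```

To row units: -138 mm is -0.276, -135 mm is -0.27.

pendant(segments=[[[-0.03, 0, 0], [0, 0, 0]], [[-0.09, 0.002, 0], [0, 0, 0]], [[-0.17, 0.004, 0], [0, 0, 0]], [[-0.24, 0.006, 0], [0, 0, 0]], [[-0.27, 0.006, 0], [0, 0, 0]], [[-0.276, 0.006, 0.01], [0, 0, 0]], [[-0.276, 0.006, 0.03], [0, 0, 0]], [[-0.276, 0.006, 0.05], [0, 0, 0]], [[-0.276, 0.006, 0.05], [0, 0, 0]]])

```text
clock: 6.8
position: [488.1, -103.1, 170.2]
ee_rot: [0.999, -0.053, -0.002, 0.0]
contact_force: [-0.1, 0.7, -0.1]
gripper_width: 85.0
grasp_force: 0.0
```

```bash
python3 go.py 488.5 -103 87 -6
```

```text
pos [ 488.1 -103.1  170.2] yaw -6.03 t 6.8 F [-0.07  0.68 -0.12] delta [ 0.8 -0.1 83.2] rv [ 0.001  0.005 -0.001]
```

To row units: 84 mm is 0.168, 82 mm is 0.164.

pendant(segments=[[[0, 0, 0.03], [0, 0, 0]], [[0, 0, 0.09], [0, 0, 0]], [[0, 0, 0.14], [0, 0, 0]], [[0, 0, 0.164], [0, 0, 0]], [[0, 0, 0.168], [0, 0, 0]], [[0, 0, 0.168], [0, 0, 0]]])

```text
clock: 7.4
position: [489.1, -103.1, 88.4]
ee_rot: [0.999, -0.052, -0.0, 0.0]
contact_force: [-1.2, -0.5, 0.8]
gripper_width: 84.6
grasp_force: 0.0
```

pendant(segments=[[[0, 0, 0], [0, 0, 0]], [[0, 0, 0], [0, 0, 0]], [[0, 0, 0], [0, 0, 0]], [[0, 0, 0], [0, 0, 0]], [[0, 0, 0], [0, 0, 0]], [[0, 0, 0], [0, 0, 0]]], finger_gap=40)

```text
clock: 8.0
position: [489.5, -103.1, 90.0]
ee_rot: [0.999, -0.052, 0.001, 0.0]
contact_force: [-0.7, -0.6, 5.6]
gripper_width: 51.2
grasp_force: 62.8
```

pendant(segments=[[[0, 0, -0.004], [0, 0, 0]], [[0, 0, -0.016], [0, 0, 0]], [[0, 0, -0.032], [0, 0, 0]], [[0, 0, -0.04], [0, 0, 0]], [[0, 0, -0.04], [0, 0, 0]], [[0, 0, -0.04], [0, 0, 0]], [[0, 0, -0.04], [0, 0, 0]], [[0, 0, -0.04], [0, 0, 0]], [[0, 0, -0.04], [0, 0, 0]]])

```text
clock: 8.9
position: [488.5, -103.0, 108.6]
ee_rot: [0.999, -0.052, -0.0, 0.0]
contact_force: [-0.2, 0.9, -2.2]
gripper_width: 51.9
grasp_force: 62.1
```

```bash
python3 - <<'E'
from bench import arm
for i in range(3): arm.get_image("top"); print(arm.read_state()["contact_force"].round(2))
E
```

```text
[-1.23  1.03 -1.97]
[ 0.11  0.04 -1.68]
[-0.52 -0.16 -1.83]
```

To row units: 19.5 mm is 0.039, 19 mm is 0.038.

pendant(segments=[[[0, 0, 0.01], [0, 0, 0]], [[0, 0, 0.024], [0, 0, 0]], [[0, 0, 0.034], [0, 0, 0]], [[0, 0, 0.038], [0, 0, 0]], [[0, 0, 0.039], [0, 0, 0]], [[0, 0, 0.039], [0, 0, 0]]])

```text
clock: 9.65
position: [488.2, -103.1, 90.1]
ee_rot: [0.999, -0.052, -0.001, 0.0]
contact_force: [-3.3, 1.3, 7.0]
gripper_width: 51.5
grasp_force: 63.0
```

pendant(segments=[[[0, 0, 0], [0, 0, 0]], [[0, 0, 0], [0, 0, 0]], [[0, 0, 0], [0, 0, 0]], [[0, 0, 0], [0, 0, 0]], [[0, 0, 0], [0, 0, 0]]], finger_gap=85)

```text
clock: 10.15
position: [488.6, -103.0, 89.2]
ee_rot: [0.999, -0.052, -0.0, 0.0]
contact_force: [0.1, -0.4, -0.7]
gripper_width: 85.2
grasp_force: 0.0
```

pendant(segments=[[[0, 0, -0.03], [0, 0, 0]], [[0, 0, -0.09], [0, 0, 0]], [[0, 0, -0.16], [0, 0, 0]], [[0, 0, -0.196], [0, 0, 0]], [[0, 0, -0.196], [0, 0, 0]], [[0, 0, -0.196], [0, 0, 0]]])

```text
clock: 10.75
position: [488.2, -102.9, 187.1]
ee_rot: [0.999, -0.053, -0.0, -0.0]
contact_force: [-1.4, 0.2, -0.2]
gripper_width: 85.1
grasp_force: 0.0
```

```bash
python3 go.py 474.5 -264.5 185 -16.6
```

```text
pos [ 488.2 -102.9  187.1] yaw -6.02 t 10.75 F [-1.37  0.17 -0.16] delta [  3.3 162.1   2. ] rv [-0.     0.     0.185]
```

To row units: 162 mm is 0.324, 161 mm is 0.322, 0.185 rad is 0.0463.

pendant(segments=[[[0, 0.03, 0], [0, 0, 0.005]], [[0.002, 0.09, 0], [0, 0, 0.015]], [[0.004, 0.17, 0], [0, 0, 0.025]], [[0.006, 0.25, 0], [0, 0, 0.0375]], [[0.006, 0.304, 0], [0, 0, 0.0463]], [[0.006, 0.322, 0], [0, 0, 0.0463]], [[0.006, 0.324, 0.01], [0, 0, 0.0463]], [[0.006, 0.324, 0.03], [0, 0, 0.0463]], [[0.006, 0.324, 0.03], [0, 0, 0.0463]]])

```text
clock: 11.65
position: [473.5, -263.0, 170.0]
ee_rot: [0.99, -0.144, -0.002, -0.001]
contact_force: [-0.4, -0.7, -0.1]
gripper_width: 85.2
grasp_force: 0.0
```

```bash
python3 go.py 474.5 -264.5 87 -16.6
```

```text
pos [ 473.5 -263.   170. ] yaw -16.55 t 11.65 F [-0.37 -0.73 -0.09] delta [ 1.8  1.2 83. ] rv [-0.     0.005  0.001]
```

To row units: 84 mm is 0.168, 82 mm is 0.164.

pendant(segments=[[[0.002, 0.002, 0.03], [0, 0, 0]], [[0.002, 0.002, 0.09], [0, 0, 0]], [[0.002, 0.002, 0.14], [0, 0, 0]], [[0.002, 0.002, 0.164], [0, 0, 0]], [[0.002, 0.002, 0.168], [0, 0, 0]], [[0.002, 0.002, 0.168], [0, 0, 0]]])

```text
clock: 12.25
position: [475.9, -265.5, 88.7]
ee_rot: [0.99, -0.144, 0.0, 0.0]
contact_force: [0.5, 0.0, 0.1]
gripper_width: 85.2
grasp_force: 0.0
```

pendant(segments=[[[0, 0, 0], [0, 0, 0]], [[0, 0, 0], [0, 0, 0]], [[0, 0, 0], [0, 0, 0]], [[0, 0, 0], [0, 0, 0]], [[0, 0, 0], [0, 0, 0]], [[0, 0, 0], [0, 0, 0]]], finger_gap=40)

```text
clock: 12.85
position: [476.1, -266.1, 89.6]
ee_rot: [0.99, -0.144, 0.001, 0.0]
contact_force: [-1.0, -0.4, 6.1]
gripper_width: 51.4
grasp_force: 63.3
```

pendant(segments=[[[0, 0, -0.004], [0, 0, 0]], [[0, 0, -0.016], [0, 0, 0]], [[0, 0, -0.032], [0, 0, 0]], [[0, 0, -0.04], [0, 0, 0]], [[0, 0, -0.04], [0, 0, 0]], [[0, 0, -0.04], [0, 0, 0]], [[0, 0, -0.04], [0, 0, 0]], [[0, 0, -0.04], [0, 0, 0]], [[0, 0, -0.04], [0, 0, 0]]])

```text
clock: 13.75
position: [475.2, -265.7, 108.1]
ee_rot: [0.99, -0.144, -0.0, -0.0]
contact_force: [-0.2, -0.6, -1.4]
gripper_width: 51.6
grasp_force: 62.6
```

```bash
python3 - <<'E'
from bench import arm
for i in range(3): arm.get_image("top"); print(arm.read_state()["contact_force"].round(2))
E
```

```text
[ 0.03 -0.02 -2.43]
[-0.7   0.1  -2.29]
[-0.39  0.22 -2.01]
```

To row units: 19.5 mm is 0.039, 19 mm is 0.038.

pendant(segments=[[[0, 0, 0.01], [0, 0, 0]], [[0, 0, 0.024], [0, 0, 0]], [[0, 0, 0.034], [0, 0, 0]], [[0, 0, 0.038], [0, 0, 0]], [[0, 0, 0.039], [0, 0, 0]], [[0, 0, 0.039], [0, 0, 0]]])

```text
clock: 14.5
position: [474.9, -265.6, 89.7]
ee_rot: [0.99, -0.144, -0.001, 0.0]
contact_force: [-2.4, 1.6, 7.4]
gripper_width: 51.4
grasp_force: 63.4
```

pendant(segments=[[[0, 0, 0], [0, 0, 0]], [[0, 0, 0], [0, 0, 0]], [[0, 0, 0], [0, 0, 0]], [[0, 0, 0], [0, 0, 0]], [[0, 0, 0], [0, 0, 0]]], finger_gap=85)

```text
clock: 15.0
position: [475.3, -265.7, 88.7]
ee_rot: [0.99, -0.144, -0.0, 0.0]
contact_force: [-0.3, 0.4, 0.4]
gripper_width: 85.0
grasp_force: 0.0
```

pendant(segments=[[[0, 0, -0.03], [0, 0, 0]], [[0, 0, -0.09], [0, 0, 0]], [[0, 0, -0.16], [0, 0, 0]], [[0, 0, -0.196], [0, 0, 0]], [[0, 0, -0.196], [0, 0, 0]], [[0, 0, -0.196], [0, 0, 0]]])

```text
clock: 15.6
position: [475.0, -265.5, 186.4]
ee_rot: [0.989, -0.145, -0.0, -0.0]
contact_force: [0.1, 0.3, -0.7]
gripper_width: 84.6
grasp_force: 0.0
```

```bash
python3 go.py 593 -287.8 185 -19.8
```

```text
pos [ 475.  -265.5  186.4] yaw -16.63 t 15.6 F [ 0.11  0.31 -0.66] delta [119.5 -12.4   1.4] rv [-0.001  0.     0.055]
```

To row units: 119.5 mm is 0.239, 118 mm is 0.236, 0.055 rad is 0.0138.

pendant(segments=[[[0.03, -0.004, 0], [0, 0, 0.005]], [[0.09, -0.01, 0], [0, 0, 0.01]], [[0.164, -0.016, 0], [0, 0, 0.0138]], [[0.216, -0.022, 0], [0, 0, 0.0138]], [[0.236, -0.024, 0], [0, 0, 0.0138]], [[0.239, -0.0248, 0.01], [0, 0, 0.0138]], [[0.239, -0.0248, 0.03], [0, 0, 0.0138]], [[0.239, -0.0248, 0.03], [0, 0, 0.0138]]])

```text
clock: 16.4
position: [591.0, -287.3, 169.3]
ee_rot: [0.985, -0.172, -0.003, -0.001]
contact_force: [-0.3, 0.2, 0.7]
gripper_width: 84.9
grasp_force: 0.0
```

```bash
python3 go.py 593 -287.8 87 -19.8
```

```text
pos [ 591.  -287.3  169.3] yaw -19.8 t 16.4 F [-0.33  0.16  0.71] delta [ 2.5 -0.1 82.2] rv [-0.     0.005  0.   ]
```

To row units: 84 mm is 0.168, 82 mm is 0.164.

pendant(segments=[[[0.002, 0, 0.03], [0, 0, 0]], [[0.002, 0, 0.09], [0, 0, 0]], [[0.002, 0, 0.14], [0, 0, 0]], [[0.002, 0, 0.164], [0, 0, 0]], [[0.002, 0, 0.168], [0, 0, 0]], [[0.002, 0, 0.168], [0, 0, 0]]])

```text
clock: 17.0
position: [594.5, -288.5, 88.2]
ee_rot: [0.985, -0.171, 0.0, 0.0]
contact_force: [0.2, 0.9, 0.1]
gripper_width: 85.0
grasp_force: 0.0
```

pendant(segments=[[[0, 0, 0], [0, 0, 0]], [[0, 0, 0], [0, 0, 0]], [[0, 0, 0], [0, 0, 0]], [[0, 0, 0], [0, 0, 0]], [[0, 0, 0], [0, 0, 0]], [[0, 0, 0], [0, 0, 0]]], finger_gap=40)

```text
clock: 17.6
position: [595.0, -288.9, 89.5]
ee_rot: [0.985, -0.171, 0.001, 0.0]
contact_force: [-1.3, -1.1, 6.3]
gripper_width: 51.2
grasp_force: 63.8
```

pendant(segments=[[[0, 0, -0.004], [0, 0, 0]], [[0, 0, -0.016], [0, 0, 0]], [[0, 0, -0.032], [0, 0, 0]], [[0, 0, -0.04], [0, 0, 0]], [[0, 0, -0.04], [0, 0, 0]], [[0, 0, -0.04], [0, 0, 0]], [[0, 0, -0.04], [0, 0, 0]], [[0, 0, -0.04], [0, 0, 0]], [[0, 0, -0.04], [0, 0, 0]]])

```text
clock: 18.5
position: [594.2, -288.3, 107.5]
ee_rot: [0.985, -0.172, -0.0, -0.0]
contact_force: [-1.3, 0.1, -5.5]
gripper_width: 51.5
grasp_force: 63.2
```

```bash
python3 - <<'E'
from bench import arm
for i in range(3): arm.get_image("top"); print(arm.read_state()["contact_force"].round(2))
E
python3 go.py 568 109.5 250 8
```

```text
[-0.23 -1.12 -5.17]
[ 0.31  0.07 -5.11]
[ 0.3  -0.04 -4.68]
pos [ 594.3 -288.3  107.7] yaw -19.75 t 18.65 F [ 0.3  -0.04 -4.68] delta [-159.2 -365.5 -142.3] rv [-0.     0.    -0.484]
```

To row units: -142 mm is -0.284, -108 mm is -0.216.

pendant(segments=[[[0, 0, -0.016], [0, 0, 0]], [[0, 0, -0.05], [0, 0, 0]], [[0, 0, -0.1], [0, 0, 0]], [[0, 0, -0.16], [0, 0, 0]], [[0, 0, -0.216], [0, 0, 0]], [[0, 0, -0.256], [0, 0, 0]], [[0, 0, -0.276], [0, 0, 0]], [[0, 0, -0.284], [0, 0, 0]], [[0, 0, -0.284], [0, 0, 0]]])

```text
clock: 19.55
position: [594.1, -288.1, 249.5]
ee_rot: [0.985, -0.172, -0.0, -0.0]
contact_force: [-0.7, -0.0, -5.0]
gripper_width: 51.5
grasp_force: 63.5
```

```bash
python3 go.py 567.5 110 250 -19.75
```

```text
pos [ 594.1 -288.1  249.5] yaw -19.76 t 19.55 F [-0.66 -0.05 -4.98] delta [-1.596e+02 -3.657e+02 -3.000e-01] rv [-0.     0.001 -0.   ]
```

pendant(segments=[[[-0.008, -0.016, 0], [0, 0, 0]], [[-0.026, -0.058, 0], [0, 0, 0]], [[-0.052, -0.12, 0], [0, 0, 0]], [[-0.082, -0.19, 0], [0, 0, 0]], [[-0.114, -0.26, 0], [0, 0, 0]], [[-0.144, -0.33, 0], [0, 0, 0]], [[-0.174, -0.4, 0], [0, 0, 0]], [[-0.204, -0.468, 0], [0, 0, 0]], [[-0.232, -0.532, 0], [0, 0, 0]], [[-0.256, -0.588, 0], [0, 0, 0]]])

```text
clock: 20.55
position: [572.0, 33.8, 248.6]
ee_rot: [0.985, -0.171, -0.001, 0.0]
contact_force: [0.1, 0.5, -4.4]
gripper_width: 51.3
grasp_force: 64.5
```

pendant(segments=[[[-0.02, -0.048, 0], [0, 0, 0]], [[-0.038, -0.088, 0], [0, 0, 0]], [[-0.052, -0.118, 0], [0, 0, 0]], [[-0.06, -0.136, 0], [0, 0, 0]], [[-0.0632, -0.1434, 0], [0, 0, 0]], [[-0.0632, -0.1434, 0.02], [0, 0, 0]], [[-0.0632, -0.1434, 0.06], [0, 0, 0]], [[-0.0632, -0.1434, 0.1], [0, 0, 0]], [[-0.0632, -0.1434, 0.12], [0, 0, 0]], [[-0.0632, -0.1434, 0.12], [0, 0, 0]]])

```text
clock: 21.55
position: [566.6, 108.6, 187.6]
ee_rot: [0.985, -0.172, -0.002, 0.001]
contact_force: [-0.4, -0.0, -5.6]
gripper_width: 51.3
grasp_force: 64.3
```

```bash
python3 - <<'E'
from bench import arm
import cv2,numpy as np
s=arm.get_image("scene")[110:310,220:420];t=arm.get_image("top")[120:320,190:390]
cv2.imwrite("pics/p2.png",cv2.resize(np.hstack([s,t]),None,fx=2,fy=2))
E
python3 go.py 567.5 110 150 -19.75
```

```text
pos [568.3 109.4 190.3] yaw -19.77 t 21.65 F [-0.7   0.24 -5.05] delta [-1.  -0.3 40.3] rv [-0.    -0.001 -0.   ]
```

View pics/p2.png

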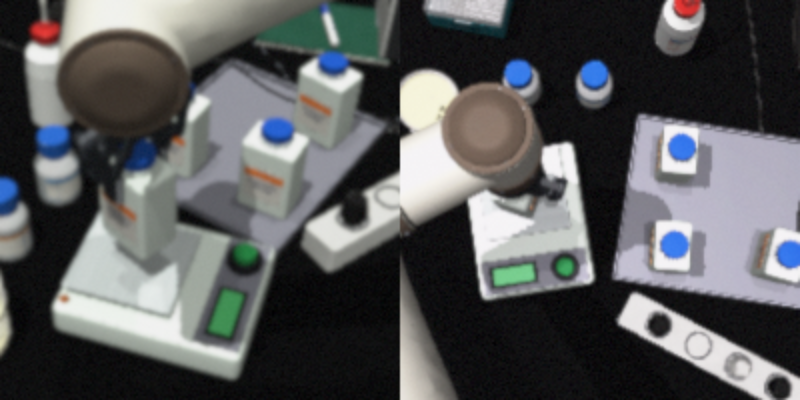

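The cartridge hangs upright over the pan, with its base near (150,250) in the scene half, and the other three are standing in the tray. I'll lower it slowly.

To row units: 39 mm is 0.078, 38 mm is 0.076.

pendant(segments=[[[0, 0, 0.012], [0, 0, 0]], [[0, 0, 0.032], [0, 0, 0]], [[0, 0, 0.052], [0, 0, 0]], [[0, 0, 0.066], [0, 0, 0]], [[0, 0, 0.072], [0, 0, 0]], [[0, 0, 0.074], [0, 0, 0]], [[0, 0, 0.076], [0, 0, 0]], [[0, 0, 0.078], [0, 0, 0]], [[0, 0, 0.078], [0, 0, 0]]])

```text
clock: 22.55
position: [567.8, 109.9, 151.0]
ee_rot: [0.985, -0.172, 0.0, -0.0]
contact_force: [0.3, 0.1, -5.3]
gripper_width: 51.4
grasp_force: 64.5
```

pendant(segments=[[[0, 0, 0.001], [0, 0, 0]], [[0, 0, 0.002], [0, 0, 0]], [[0, 0, 0.003], [0, 0, 0]], [[0, 0, 0.003], [0, 0, 0]]])

```text
clock: 22.95
position: [567.8, 109.9, 149.6]
ee_rot: [0.985, -0.171, 0.0, -0.0]
contact_force: [-0.4, -0.6, -3.3]
gripper_width: 51.6
grasp_force: 64.7
```

Contact is starting, so I'll lower a little more and then release.

To row units: 0.8 mm is 0.0016, 0.5 mm is 0.001.

pendant(segments=[[[0, 0, 0.001], [0, 0, 0]], [[0, 0, 0.0016], [0, 0, 0]], [[0, 0, 0.0016], [0, 0, 0]]])

```text
clock: 23.25
position: [567.8, 109.8, 149.5]
ee_rot: [0.985, -0.171, 0.0, -0.0]
contact_force: [-3.9, 0.3, 3.8]
gripper_width: 51.6
grasp_force: 65.4
```

pendant(segments=[[[0, 0, 0], [0, 0, 0]], [[0, 0, 0], [0, 0, 0]], [[0, 0, 0], [0, 0, 0]], [[0, 0, 0], [0, 0, 0]], [[0, 0, 0], [0, 0, 0]], [[0, 0, 0], [0, 0, 0]]], finger_gap=85)

```text
clock: 23.85
position: [567.8, 109.9, 148.5]
ee_rot: [0.985, -0.172, 0.0, -0.0]
contact_force: [-0.0, 0.3, 0.2]
gripper_width: 85.1
grasp_force: 0.0
```

pendant(segments=[[[0, 0, -0.02], [0, 0, 0]], [[0, 0, -0.07], [0, 0, 0]], [[0, 0, -0.13], [0, 0, 0]], [[0, 0, -0.176], [0, 0, 0]], [[0, 0, -0.19], [0, 0, 0]], [[0, 0, -0.19], [0, 0, 0]]])

```text
clock: 24.45
position: [568.1, 110.1, 244.8]
ee_rot: [0.985, -0.172, 0.001, -0.001]
contact_force: [0.5, 0.8, -0.1]
gripper_width: 85.1
grasp_force: 0.0
```

```bash
python3 - <<'E'
from bench import arm
import cv2,numpy as np
S=arm.get_image("scene");T=arm.get_image("top");cv2.imwrite("pics/s3.png",S);cv2.imwrite("pics/t3.png",T)
cv2.imwrite("pics/p3.png",cv2.resize(np.hstack([S[110:310,220:420],T[120:320,190:390]]),None,fx=2,fy=2))
E
python3 go.py 460.5 50.3 150 -19.75
```

```text
pos [567.  109.6 242.4] yaw -19.77 t 24.55 F [ 0.07  1.13 -1.68] delta [-80.   91.8  92.6] rv [ 0.001  0.002 -0.   ]
```

View pics/p3.png

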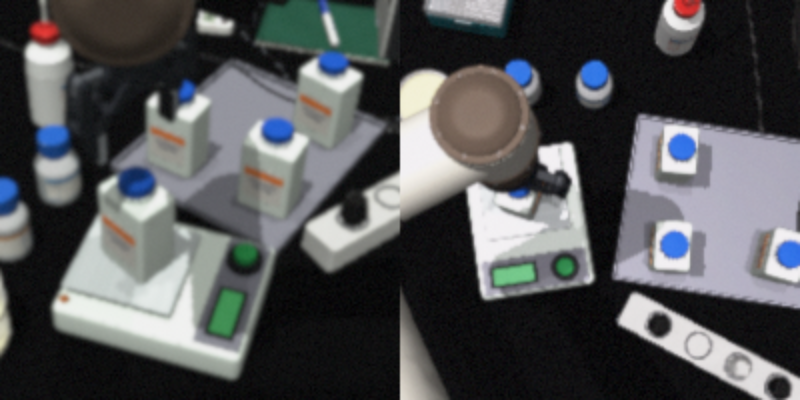

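The full cartridge stands upright in the middle of the pan, and the other three still stand in the tray. Next I'll close the fingers and move over the key.

pendant(segments=[[[-0.016, 0.02, 0], [0, 0, 0]], [[-0.05, 0.058, 0], [0, 0, 0]], [[-0.09, 0.104, 0], [0, 0, 0]], [[-0.124, 0.142, 0], [0, 0, 0]], [[-0.15, 0.172, 0], [0, 0, 0]], [[-0.16, 0.182, 0], [0, 0, 0]], [[-0.1608, 0.184, 0], [0, 0, 0]]], finger_gap=0)

```text
clock: 25.25
position: [460.0, 49.9, 243.2]
ee_rot: [0.985, -0.172, -0.0, 0.0]
contact_force: [0.8, 0.2, 0.0]
gripper_width: 0.1
grasp_force: 0.0
```

pendant(segments=[[[0, 0, 0.02], [0, 0, 0]], [[0, 0, 0.07], [0, 0, 0]], [[0, 0, 0.14], [0, 0, 0]], [[0, 0, 0.21], [0, 0, 0]], [[0, 0, 0.26], [0, 0, 0]], [[0, 0, 0.28], [0, 0, 0]], [[0, 0, 0.288], [0, 0, 0]], [[0, 0, 0.288], [0, 0, 0]]])

```text
clock: 26.05
position: [461.6, 50.7, 99.4]
ee_rot: [0.985, -0.171, 0.0, 0.0]
contact_force: [1.1, 0.2, 0.8]
gripper_width: 0.1
grasp_force: 0.0
```

```bash
python3 go.py 460.5 50.3 80 -19.75; python3 - <<'E'
from bench import arm
import cv2,numpy as np
S=arm.get_image("scene");T=arm.get_image("top")
cv2.imwrite("pics/p4.png",cv2.resize(np.hstack([S[150:310,240:400],T[180:340,220:380]]),None,fx=2.5,fy=2.5))
E
```

```text
pos [461.6  50.7  99.4] yaw -19.74 t 26.05 F [1.05 0.21 0.82] delta [-0.9  0.7 19.4] rv [ 0. -0.  0.]
```

View pics/p4.png

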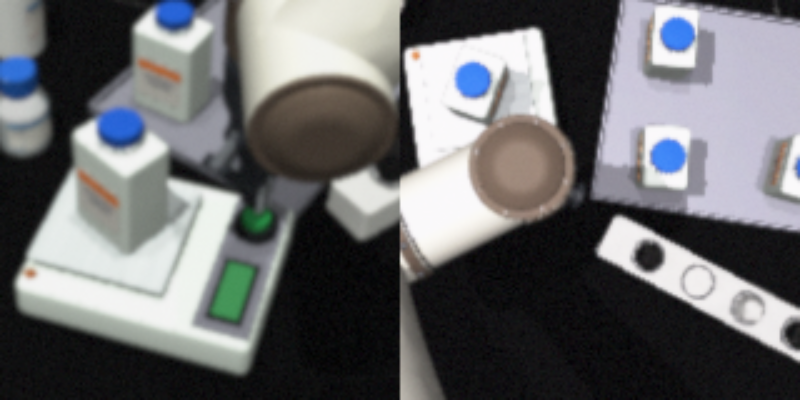

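The closed fingertips are just above the green key, at about (258,210) in the scene half, and the cartridge is clear. I'll press in small steps.

To row units: 15 mm is 0.03, 13 mm is 0.026.

pendant(segments=[[[0, 0, 0.008], [0, 0, 0]], [[0, 0, 0.018], [0, 0, 0]], [[0, 0, 0.026], [0, 0, 0]], [[0, 0, 0.03], [0, 0, 0]], [[0, 0, 0.03], [0, 0, 0]], [[0, 0, 0.03], [0, 0, 0]]])

```text
clock: 26.75
position: [461.2, 50.6, 84.8]
ee_rot: [0.985, -0.171, 0.0, -0.0]
contact_force: [-1.0, 0.3, 4.1]
gripper_width: -0.0
grasp_force: 1.9
```

pendant(segments=[[[0, 0, 0.002], [0, 0, 0]], [[0, 0, 0.004], [0, 0, 0]], [[0, 0, 0.006], [0, 0, 0]], [[0, 0, 0.006], [0, 0, 0]], [[0, 0, 0.006], [0, 0, 0]]])

```text
clock: 27.25
position: [461.3, 50.6, 82.9]
ee_rot: [0.985, -0.171, 0.0, -0.0]
contact_force: [-3.5, 1.9, 14.0]
gripper_width: -0.1
grasp_force: 7.2
```

pendant(segments=[[[0, 0, 0.002], [0, 0, 0]], [[0, 0, 0.004], [0, 0, 0]], [[0, 0, 0.006], [0, 0, 0]], [[0, 0, 0.006], [0, 0, 0]], [[0, 0, 0.006], [0, 0, 0]]])

```text
clock: 27.75
position: [461.4, 50.6, 82.5]
ee_rot: [0.985, -0.171, 0.001, 0.0]
contact_force: [-10.6, 2.3, 36.1]
gripper_width: -0.1
grasp_force: 17.7
```

Units first: shifts go in shares of 500 mm and turns go in shares of 4 rad. So -155 mm is -0.31, -150 mm is -0.3.

pendant(segments=[[[0, 0, -0.008], [0, 0, 0]], [[0, 0, -0.02], [0, 0, 0]], [[0, 0, -0.04], [0, 0, 0]], [[0, 0, -0.08], [0, 0, 0]], [[0, 0, -0.14], [0, 0, 0]], [[0, 0, -0.21], [0, 0, 0]], [[0, 0, -0.27], [0, 0, 0]], [[0, 0, -0.3], [0, 0, 0]], [[0, 0, -0.31], [0, 0, 0]], [[0, 0, -0.31], [0, 0, 0]]])

```text
clock: 28.75
position: [460.7, 50.3, 233.4]
ee_rot: [0.985, -0.172, -0.0, -0.0]
contact_force: [0.1, -0.7, -0.5]
gripper_width: -0.1
grasp_force: 0.0
```

pendant(segments=[[[-0.02, 0, 0], [0, 0, 0]], [[-0.06, 0, 0], [0, 0, 0]], [[-0.11, 0, 0], [0, 0, 0]], [[-0.14, 0, 0], [0, 0, 0]], [[-0.15, 0, 0], [0, 0, 0]], [[-0.15, 0, 0], [0, 0, 0]], [[-0.15, 0, 0], [0, 0, 0]], [[-0.15, 0, 0], [0, 0, 0]], [[-0.15, 0, 0], [0, 0, 0]], [[-0.15, 0, 0], [0, 0, 0]]])

```text
clock: 29.75
position: [390.6, 75.6, 233.3]
ee_rot: [0.985, -0.172, -0.0, 0.0]
contact_force: [1.1, 0.2, -0.7]
gripper_width: -0.4
grasp_force: 0.0
```

```bash
python3 - <<'E'
from bench import arm
import cv2,numpy as np
from h import *
S=arm.get_image("scene");T=arm.get_image("top")
cv2.imwrite("pics/p5.png",cv2.resize(np.hstack([S[110:310,220:420],T[120:320,190:390]]),None,fx=2,fy=2))
for n,im in(("scene",S),("top",T)):
    H,Sa,V=cv2.split(cv2.cvtColor(im,cv2.COLOR_BGR2HSV))
    print([(b[0].tolist(),b[1]) for b in blobs((H>100)&(H<125)&(Sa>150)&(V>90),25)[0]],[(b[0].tolist(),b[1]) for b in blobs((H>45)&(H<85)&(Sa>120)&(V>60),25)[0]])
E
```

```text
[([309.4, 154.5], np.int32(141)), ([358.0, 174.2], np.int32(114)), ([245.9, 180.0], np.int32(201)), ([287.8, 200.4], np.int32(197)), ([219.6, 206.7], np.int32(256))] [([359.4, 120.9], np.int32(281)), ([342.1, 237.1], np.int32(111)), ([332.9, 266.0], np.int32(241))]
[([248.7, 156.0], np.int32(148)), ([286.9, 156.5], np.int32(152)), ([330.6, 193.2], np.int32(122)), ([248.9, 211.4], np.int32(136)), ([466.0, 215.2], np.int32(38)), ([326.9, 241.9], np.int32(127)), ([385.0, 246.8], np.int32(132))] [([446.9, 206.9], np.int32(1076)), ([459.0, 235.6], np.int32(853)), ([272.1, 252.9], np.int32(67))]
```

View pics/p5.png

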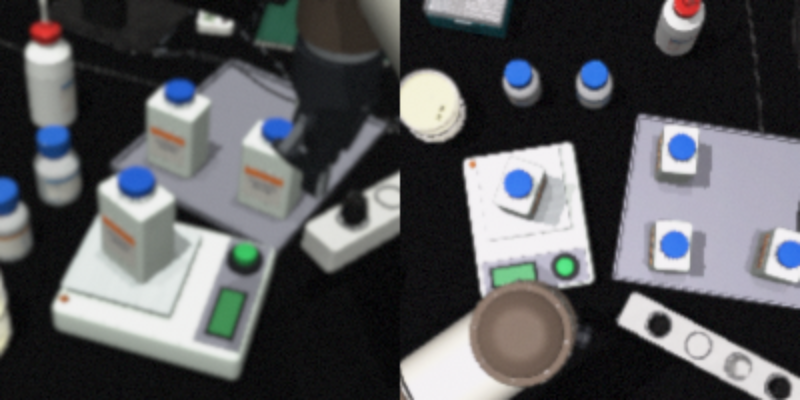

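The cartridge is centred and upright on the pan, with its cap at (248.9,211.4) in the top view. The key's pixels match their first position, so it is up again. The bottles haven't moved, and the three other cartridges stand in the tray.

```bash
python3 -c "
from h import *
print(plane('top',[(248.9,211.4)],188))
print(arm.job_done())"
```

```text
[[566.07346466 108.75589473 188.        ]]
the job is handed in; nothing more can be done
None
```

I handed the job in at about 30 s: the full cartridge (about 5.1 N) stands upright and released within about 3 mm of the pan's centre, the green key was pressed to its stop and came back up, and the other three cartridges, the bottles and the carton were left in place; the judge's verdict was not shown.

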